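# Put the stacked tins away with their own kind

## Task

The shopping is being put away: four different tins stand in one stack on the kitchen counter, and each of the four low wooden trays already holds one tin of one of these kinds in one half, its other half still empty. Take the stack apart and stand every tin upright in the middle of the empty half of the tray that holds its own kind, the oblong tins lined up with the one already there. Do not tip any tin over and leave the oil bottle standing.

Things in the scene. Friction and masses are not known exactly. Their poses are not given: they have to be found in the camera images.
- paprika_center (a point): Loose tall oblong tin, 36 mm (its x) by 56 mm (its y) in plan and 70 mm high, flat sides, corners rounded to 5 mm, 0.1 kg; top of the stack. Plain metal with a paper band. The point is the tin's centre, half-way up; z is up, x and y run along its sides.
- paste_center (a point): Loose tall round tin, 54 mm in diameter and 66 mm high, 0.17 kg; second from the top of the stack. Plain metal with a paper band. The point is the tin's centre, half-way up; z is up.
- tuna_center (a point): Loose low round tin, 66 mm in diameter and 38 mm high, 0.14 kg; third from the top of the stack. Plain metal with a paper band. The point is the tin's centre, half-way up; z is up.
- sardine_center (a point): Loose flat oblong tin, 60 mm (its x) by 104 mm (its y) in plan and 22 mm high, flat sides, corners rounded to 14 mm, 0.16 kg; bottom of the stack, on the counter. Plain metal with a paper band. The point is the tin's centre, half-way up; z is up, x and y run along its sides.
- paprika_place (a point): Centre of the empty half, on the floor, of the fixed wooden tray that holds another tall oblong tin (36 x 56 mm, 70 mm high) (long side along y), centre 104 mm along +x, fast to the tray. Trays are alike: 216 (x) x 128 mm (y), floor 4 mm thick, lip 4 mm wide and 6 mm above the floor, its inner faces 52 mm from this point towards -x and 60 mm along +y and -y; z up.
- paste_place (a point): Centre of the empty half, on the floor, of the fixed wooden tray that holds another tall round tin (54 mm across, 66 mm high), centre 104 mm along +x, fast to the tray. Trays are alike: 216 (x) x 128 mm (y), floor 4 mm thick, lip 4 mm wide and 6 mm above the floor, its inner faces 52 mm from this point towards -x and 60 mm along +y and -y; z up.
- tuna_place (a point): Centre of the empty half, on the floor, of the fixed wooden tray that holds another low round tin (66 mm across, 38 mm high), centre 104 mm along +x, fast to the tray. Trays are alike: 216 (x) x 128 mm (y), floor 4 mm thick, lip 4 mm wide and 6 mm above the floor, its inner faces 52 mm from this point towards -x and 60 mm along +y and -y; z up.
- sardine_place (a point): Centre of the empty half, on the floor, of the fixed wooden tray that holds another flat oblong tin (60 x 104 mm, 22 mm high) (long side along y), centre 104 mm along +x, fast to the tray. Trays are alike: 216 (x) x 128 mm (y), floor 4 mm thick, lip 4 mm wide and 6 mm above the floor, its inner faces 52 mm from this point towards -x and 60 mm along +y and -y; z up.
- oil_center (a point): Loose green glass oil bottle with a black cap, 60 mm in diameter and 190 mm high, 0.4 kg, standing in the same row as the stack, 0.17 m or more from it. The point is its centre, half-way up. A loose white mug (80 mm across, 90 mm high) stands in that row too, as far off; an onion, a pepper, a salt jar and a whisk lie beyond the trays and the row to the sides.
Mind the look-alikes: they are no part of the job. What is shaped like the part that bears tuna_center but yellow is not meant.

How it is judged (in metres and radians):
At the end, for the whole second after the job is handed in: Each tin stands upright (0.08 rad) on the floor (3 mm) of the tray with its own kind, within 15 mm of the middle of the empty half, released and at rest; oblong tins lie along the one already there (tall one within 0.2 rad, flat one 0.14 rad); the oil bottle stands (horizontal distance between paprika_center and paprika_place below 0.015 m and z of paprika_center in the frame of paprika_place between 0.032 and 0.038 m and angle between each of paprika_center, paste_center, tuna_center, sardine_center's own z axis and vertical below 0.08 rad and linear speed of each of paprika, paste, tuna, sardine below 0.01 m/s and angular speed of each of paprika, paste, tuna, sardine below 0.1 rad/s and angle between the y axis of paprika_center and the y axis of paprika_place, either way round below 0.2 rad and horizontal distance between paste_center and paste_place below 0.015 m and z of paste_center in the frame of paste_place between 0.03 and 0.036 m and horizontal distance between tuna_center and tuna_place below 0.015 m and z of tuna_center in the frame of tuna_place between 0.016 and 0.022 m and horizontal distance between sardine_center and sardine_place below 0.015 m and z of sardine_center in the frame of sardine_place between 0.008 and 0.014 m and angle between the y axis of sardine_center and the y axis of sardine_place, either way round below 0.14 rad and angle between oil_center's own z axis and vertical below 0.15 rad); the robot touches nothing.
It fails at once if a tin is tipped over (angle between any of paprika_center, paste_center, tuna_center, sardine_center's own z axis and vertical above 1 rad).
It fails at once if the oil bottle is knocked over (angle between oil_center's own z axis and vertical above 0.5 rad).
It also fails if it takes over 141 s, if anything falls off the work surface, if the arm or the gripper's body presses on something with over 40 N, if the wrist force passes 120 N, or if a joint passes its speed limit or range.

## Robot

A 7-joint arm with a two-finger parallel gripper is mounted at the origin on the work surface. World frame = base frame: x ahead of the robot, y to its left, z up, the work surface at z = 0. Lengths are in m, angles in degrees, forces in N, time in s.
With the tool pointing down it reaches from about 0.4 to 0.9 m from the base axis. Payload 5.5 kg.
Tool frame: the origin (TCP) lies midway between the tips of the shut fingers; the grasp point (between the pads) lies 19 mm behind it; z points along the fingers, y is the line along which they close (so a half turn about z gives the same grasp; the last joint's range is limited). The gripper opens to 85 mm and grips with 20 to 120 N. Pads are 22 mm wide; open, the fingers measure 114 mm over their backs; the gripper's body (76 mm by 85 mm) begins 54 mm behind the grasp point. The pads swing forward as they close: fully open they stand 13 mm farther back than shut.
Start: joints at [-58.488, 28.699, -24.465, 88.831, 12.651, 65.22, -12.049], TCP at [0.184, 0.623, 0.231] pointing down, gripper open.
Joint ranges: [-164.97, 164.97], [-17.58, 116.51], [-87.97, 89.64], [11.32, 138.91], [-80.73, 260.73], [10.89, 115.49], [-147.41, 147.41]. Speed limits (degrees/s): [147.25, 147.25, 180, 180, 180, 180, 180].

## Interface

Orientations are given as [roll, pitch, yaw] about the fixed x, y, z axes, in that order (R = Rz(yaw) Ry(pitch) Rx(roll)).
In Python, from plant import readout, vision, bot gives the robot as it stands.
- The arm moves only by the tool move_arm, never from a script. Its argument "plan" is a list that holds one entry, the list of rows, each a list of 4 numbers: the shift along the tool's x, y, z normalised to -1 to 1, where 1 is 50 mm, then the turn about the tool's z normalised to -1 to 1, where 1 is 45 degrees. In form: [[[dx, dy, dz, twist], ...]]. A call has 1 to 5 rows; each row shifts and turns the commanded pose from where the row before left it, along the tool's axes as they then stand; what a row does not reach is not made up. A row lasts 1/8 s, in which the tool goes at most 62.5 mm and 10.7 degrees, less where a joint would pass 70% of its speed; a pose out of reach is approached as far as the arm can. A call with a number of a shift or a turn outside -1 to 1 is refused whole. A call with a gripper value outside its range is refused whole. "gripper" is the opening, from -1 (shut) to 1 (fully open), set as the call begins (left out, the last holds). The fingers move at their own pace and stop on an object; "newtons" is the grip in N (left out, the last holds). Time passes only in rows, so rows that do not move let the fingers close. It gives the time, the measured TCP pose, the force, the opening and the grip force at its end, in the units of the state.
- readout.sense(): the state, without advancing time (a new reading comes with each control period).
- vision.capture(name): name is "scene" or "top"; returns a dict with "frame" (384x512x3 uint8, red, green, blue), "range_z" (384x512 float32, m along the optical axis (not along the pixel's ray), 0 where there is no reading), "fov_y" (degrees; the focal length in pixels is half the picture's height over the tangent of half this angle, whatever the lens; pixels are square), "cx", "cy" (the principal point, pixels), "k1" (the pictures are not rectified: a ray, as slopes to the right and down, at radius r is drawn at 1 + k1 r^2 times it, then the intrinsics apply), "R" (3x3) and "t" (3): a world point X has camera coordinates R X + t. Camera axes: x right, y down, z forward; pixel columns grow to the right and rows downward; lengths in m; the calibration is good to about 2 mm. A picture is of the moment at which its call begins.
- bot.hand_in(): hands the job in; it is judged then, once.
The state is a dict: "time": time; "joint_pos": joint angles; "dq": joint speeds; "effort": joint torques, N m; "ee_pos": TCP position; "tcp_rot": TCP orientation; "contact_force": force on the tool from outside, world axes, zero at the start; "moment": the same for the moment, N m; "grip_width": finger opening in m; "finger_force": force on a finger pad.
Only numpy, scipy, OpenCV 4.12 (cv2) and the standard library are available. Lean on these libraries where they do the work, as an engineer would, in place of code of your own. Each camera call takes 0.05 s, during which the arm holds its last target. There are 200 camera calls.

## Working session

There is one attempt and no reset: what is moved stays moved. The work goes in short steps, Python scripts to look and compute and a tool call to move; the robot and the scene stay as the last step left them, time stands still between calls to the robot, and variables do not carry over. Pictures are saved under pics/ and viewed, at most 14 in all, crops included, and the job is handed in when it is done.

Besides the shell and the picture viewer there is one more tool, called by a JSON object that holds its "op" and its "data", one argument or row to a line. move_arm: Moves the arm, as the interface text tells. Its arguments: {"type":"object","properties":{"plan":{"type":"array"},"gripper":{"type":"number"},"newtons":{"type":"number"}},"required":["plan"]}

```bash
mkdir -p pics; cat > h.py <<'E'
import numpy as np, cv2
from plant import readout, vision, bot
def cap(n):
    c=vision.capture(n); return c
def cloud(c):
    H,W=c["range_z"].shape; f=H/2/np.tan(np.radians(c["fov_y"])/2)
    u,v=np.meshgrid(np.arange(W),np.arange(H))
    K=np.array([[f,0,c["cx"]],[0,f,c["cy"]],[0,0,1.]])
    p=cv2.undistortPoints(np.stack([u,v],-1).reshape(-1,1,2).astype(float),K,np.array([c["k1"],0,0,0,0.])).reshape(H,W,2)
    z=c["range_z"]; P=np.stack([p[...,0]*z,p[...,1]*z,z],-1)
    return (P-np.array(c["t"]))@np.array(c["R"])
E
python3 - <<'E'
from h import *
for n in ("scene","top"):
    c=cap(n); cv2.imwrite(f"pics/{n}0.png",cv2.resize(c["frame"][...,::-1],(800,600)))
    np.savez(f"{n}0.npz",**c); print(n,c["fov_y"],c["cx"],c["cy"],c["k1"],-np.array(c["R"]).T@c["t"])
s=readout.sense();print(s)
E
```

```text
scene 44.82053166356869 254.28822333750765 198.02996952578042 -0.12140110484201957 [ 1.27814086 -0.61374379  0.93441508]
top 56.22439783653642 252.85466481774066 195.88161029770887 0.0018703565832244847 [ 0.3771976  -0.03944236  0.93064705]
{'time': 0.1, 'joint_pos': array([-58.48873857,  28.7503989 , -24.45334304,  88.88569148,
        12.65003106,  65.2210839 , -12.05156416]), 'dq': array([ 0.04705562, -0.22799683,  0.0217631 , -0.23707699, -0.04310008,
       -0.11635909, -0.01407453]), 'effort': array([-1.13987736e-02, -5.70810235e+01, -5.83890527e+00, -2.81752163e+01,
        1.04538197e-02,  5.57626146e-03,  2.48650952e-05]), 'ee_pos': array([0.18372158, 0.62282875, 0.23033863]), 'tcp_rot': array([-1.79895940e+02, -4.08340744e-03,  1.63568341e+02]), 'contact_force': array([-0.11067911, -0.45718891, -0.13534052]), 'moment': array([ 0.0032092 , -0.05448711,  0.0270692 ]), 'finger_force': 0.0, 'grip_width': 0.08546431149938778}
```

View pics/scene0.png

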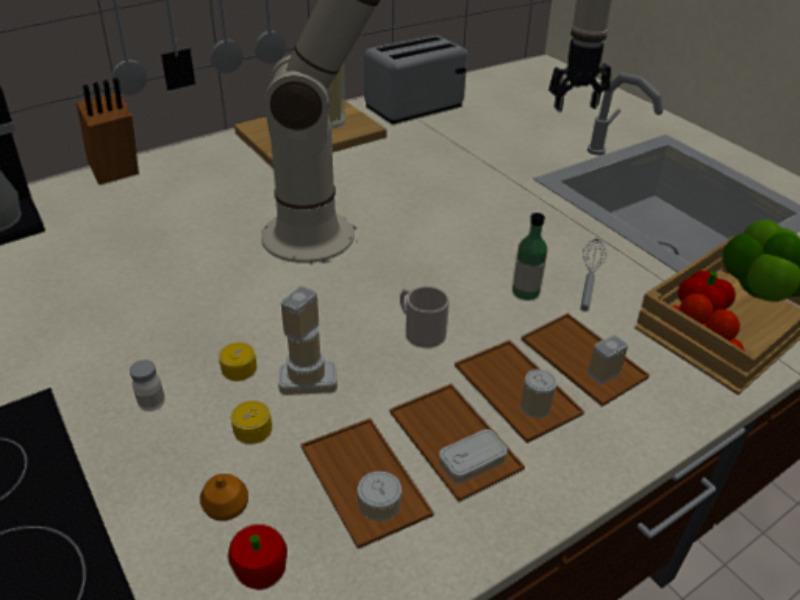

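View pics/top0.png

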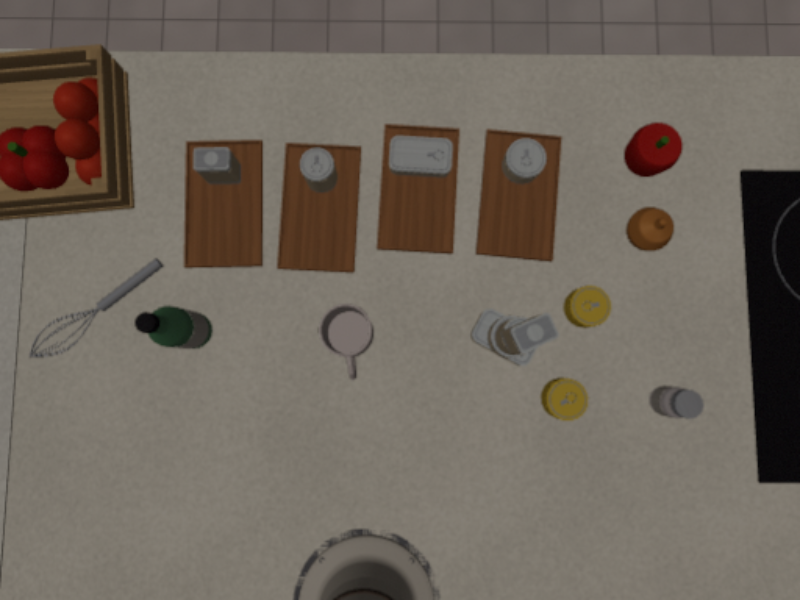

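The stack stands at scene (303,340) and top (515,335). In the top view the trays, left to right, are paprika (223,205), paste (320,210), sardine (418,190) and tuna (520,195). The yellow tins at top (588,307) and (565,399) are the look-alikes; the tuna that is meant is the plain metal one, third in the stack.

```bash
cat > m.py <<'E'
from h import *
T=dict(np.load("top0.npz")); S=dict(np.load("scene0.npz"))
PT,PS=cloud(T),cloud(S)
def rect(P):
    r=cv2.minAreaRect((P[:,:2]*1000).astype(np.float32)); return np.round(r[0],1),np.round(r[1],1),round(r[2],1)
sc=0.64
hsv=cv2.cvtColor(T["frame"],cv2.COLOR_RGB2HSV)
print("counter z",np.median(PT[200:230,280:300,2]), np.median(PS[300:330,100:110,2]))
for n,(u,v) in dict(paprika=(223,205),paste=(320,210),sardine=(418,190),tuna=(520,195)).items():
    u,v=int(u*sc),int(v*sc)
    m=((hsv[...,0]<15)&(hsv[...,1]>90)).astype(np.uint8)
    k,l=cv2.connectedComponents(m); 
    lab=l[v+15,u]; Q=PT[l==lab]; Q=Q[(Q[:,2]<0.02)&(Q[:,2]>-.01)]
    print(n,"tray",rect(Q),len(Q),np.round(np.percentile(Q[:,2],[5,50,95]),4))
    w=np.zeros(l.shape,bool); w[v-55:v+50,u-28:u+28]=1
    A=PT[w]; A=A[A[:,2]>0.015]; zt=np.percentile(A[:,2],90); A=A[A[:,2]>zt-.006]
    print("   fixed tin top",rect(A),len(A),round(zt,4))
for nm,P,(a,b,c,d) in (("top",PT,(190,240,295,360)),("scene",PS,(180,255,170,222))):
    A=P[a:b,c:d].reshape(-1,3)
    for n,z in dict(paprika=.196,paste=.126,tuna=.06,sardine=.022).items():
        B=A[abs(A[:,2]-z)<.006]; print(nm,n,len(B),rect(B) if len(B)>3 else "", np.median(B[:,2]).round(4) if len(B) else "")
    for n,(lo,hi) in dict(paprika=(.13,.19),paste=(.066,.12),tuna=(.028,.054)).items():
        B=A[(A[:,2]>lo)&(A[:,2]<hi)]; print("  side",nm,n,len(B),rect(B) if len(B)>3 else "")
for n,(u,v) in dict(yel1=(588,307),yel2=(565,399),mug=(347,332),oil=(170,327),cap=(148,323)).items():
    print(n,PT[int(v*sc),int(u*sc)].round(3))
E
python3 m.py
```

```text
counter z 0.00036975266132370727 -0.0004140742725630645
paprika tray (array([645.9, 246.2]), array([215.6, 127.7]), 1.6) 3325 [0.0022 0.005  0.0106]
   fixed tin top (array([558.4, 104.1]), array([458.5,  59.1]), 45.7) 365 0.077
paste tray (array([640.1,  84.8]), array([126.7, 214.9]), 87.6) 3343 [0.0019 0.005  0.0104]
   fixed tin top (array([552.7,  16.2]), array([364.4,  52.1]), 25.7) 384 0.0732
sardine tray (array([673.8, -81.9]), array([127.3, 215.4]), 86.9) 2815 [0.0021 0.005  0.0107]
   fixed tin top (array([568.3, -84.3]), array([381.6, 101.8]), 0.4) 897 0.0294
tuna tray (array([ 663.7, -252.4]), array([130.2, 215.6]), 84.6) 3215 [0.002  0.0049 0.0108]
   fixed tin top (array([ 553.6, -168.9]), array([ 64. , 432.9]), 62.1) 520 0.0454
top paprika 485 (array([ 420.5, -224.9]), array([36., 56.]), 24.4) 0.197
top paste 79 (array([ 419.8, -215.1]), array([54.1, 40.8]), 7.9) 0.1262
top tuna 118 (array([ 420.5, -213.8]), array([64.8, 44.6]), 8.7) 0.0603
top sardine 332 (array([ 422.1, -220.8]), array([105.3,  61.3]), 58.5) 0.0228
  side top paprika 112 (array([ 425.8, -209.4]), array([27.5, 58.2]), 62.3)
  side top paste 90 (array([ 421.4, -208.8]), array([26. , 54.2]), 87.7)
  side top tuna 51 (array([ 427.8, -201.3]), array([80.7, 24.2]), 9.7)
scene paprika 227 (array([ 420.2, -225. ]), array([40.3, 60.2]), 23.2) 0.1952
scene paste 87 (array([ 434.3, -227.3]), array([59.2, 27.5]), 81.7) 0.1258
scene tuna 140 (array([ 430. , -227.2]), array([65.6, 51. ]), 67.9) 0.0605
scene sardine 309 (array([ 423.7, -222.4]), array([104. ,  65.3]), 61.3) 0.0227
  side scene paprika 408 (array([ 435.6, -227.7]), array([63.7, 33.1]), 80.4)
  side scene paste 299 (array([ 432.9, -229.3]), array([54.6, 29.8]), 63.4)
  side scene tuna 167 (array([ 441.7, -221.5]), array([86.3, 33.1]), 66.7)
yel1 [ 0.471 -0.351  0.039]
yel2 [ 0.325 -0.31   0.04 ]
mug [0.43  0.035 0.005]
oil [0.427 0.273 0.144]
cap [0.43  0.285 0.189]
```

```bash
cat > p.py <<'E'
import sys,numpy as np
from h import readout
from scipy.spatial.transform import Rotation as Ro
def plan(wps,v=.8):
    """wps: rows x,y,z(mm),yaw; prints tool-frame rows"""
    s=readout.sense(); p=s["ee_pos"]*1000; y=s["tcp_rot"][2]
    print("at",p.round(1),round(y,1),"t",round(s["time"],1),"w",round(s["grip_width"]*1000,1),"F",s["contact_force"].round(1),s["finger_force"])
    for w in wps:
        q=np.array(w[:3],float); dy=(w[3]-y+180)%360-180
        n=max(1,int(np.ceil(max(np.linalg.norm(q-p)/(50*v),abs(dy)/9.5))))
        rows=[]; p0=p.copy();y0=y
        for i in range(n):
            tgt=p0+(q-p0)*(i+1)/n; R=Ro.from_euler('xyz',[180,0,y],degrees=True)
            d=np.round(R.inv().apply(tgt-p)/50,2); t=np.round(-(y0+dy*(i+1)/n-y)/45,2)
            p=p+R.apply(d*50); y=y-t*45; rows.append([float(k)+0.0 for k in d]+[float(t)])
        print("->",w,"ends",p.round(1),round(y,1))
        for i in range(0,n,5): print("  ",[rows[i:i+5]])
if __name__=="__main__":
    plan(eval("["+sys.argv[1]+"]"),float(sys.argv[2]) if len(sys.argv)>2 else .8)
E
python3 p.py "(500,200,300,140),(420.5,-225,260,114.4)"
```

```text
at [183.7 622.8 230.3] 163.6 t 0.1 w 85.5 F [-0.1 -0.5 -0.1] 0.0
-> (500, 200, 300, 140) ends [500.1 200.  299.8] 140.2
   [[[-0.6, -0.45, -0.1, 0.04], [-0.62, -0.43, -0.1, 0.03], [-0.63, -0.42, -0.1, 0.04], [-0.64, -0.4, -0.1, 0.04], [-0.65, -0.38, -0.1, 0.04]]]
   [[[-0.67, -0.35, -0.1, 0.03], [-0.67, -0.34, -0.1, 0.04], [-0.69, -0.32, -0.1, 0.04], [-0.69, -0.3, -0.1, 0.04], [-0.7, -0.28, -0.1, 0.03]]]
   [[[-0.71, -0.26, -0.09, 0.04], [-0.71, -0.23, -0.1, 0.04], [-0.73, -0.22, -0.1, 0.04], [-0.73, -0.19, -0.1, 0.03]]]
-> (420.5, -225, 260, 114.4) ends [ 420.5 -225.2  259.8] 114.5
   [[[-0.38, -0.69, 0.07, 0.05], [-0.41, -0.67, 0.07, 0.05], [-0.44, -0.65, 0.08, 0.06], [-0.47, -0.63, 0.07, 0.05], [-0.49, -0.62, 0.07, 0.05]]]
   [[[-0.51, -0.59, 0.07, 0.05], [-0.54, -0.57, 0.08, 0.05], [-0.56, -0.56, 0.07, 0.06], [-0.59, -0.52, 0.07, 0.05], [-0.6, -0.5, 0.07, 0.05]]]
   [[[-0.63, -0.48, 0.08, 0.05]]]
```

{"op": "move_arm", "data": {
  "plan": [
    [[-0.6,-0.45,-0.1,0.04],[-0.62,-0.43,-0.1,0.03],[-0.63,-0.42,-0.1,0.04],[-0.64,-0.4,-0.1,0.04],[-0.65,-0.38,-0.1,0.04]]
  ],
  "gripper": 1,
  "newtons": 30
}}

```text
time: 0.72
ee_pos: [0.2971, 0.471, 0.256]
tcp_rot: [-180.0, -0.0, 155.0]
contact_force: [0.8, -0.1, -0.3]
grip_width: 0.0851
finger_force: 0.0
```

{"op": "move_arm", "data": {
  "plan": [
    [[-0.67,-0.35,-0.1,0.03],[-0.67,-0.34,-0.1,0.04],[-0.69,-0.32,-0.1,0.04],[-0.69,-0.3,-0.1,0.04],[-0.7,-0.28,-0.1,0.03]]
  ]
}}

```text
time: 1.35
ee_pos: [0.4101, 0.3201, 0.2811]
tcp_rot: [-180.0, -0.0, 146.9]
contact_force: [0.6, 0.7, 0.3]
grip_width: 0.0855
finger_force: 0.0
```

{"op": "move_arm", "data": {
  "plan": [
    [[-0.71,-0.26,-0.09,0.04],[-0.71,-0.23,-0.1,0.04],[-0.73,-0.22,-0.1,0.04],[-0.73,-0.19,-0.1,0.03]]
  ]
}}

```text
time: 1.85
ee_pos: [0.5006, 0.1994, 0.3006]
tcp_rot: [-180.0, -0.0, 140.1]
contact_force: [-0.2, 0.4, 1.0]
grip_width: 0.0854
finger_force: 0.0
```

{"op": "move_arm", "data": {
  "plan": [
    [[-0.38,-0.69,0.07,0.05],[-0.41,-0.67,0.07,0.05],[-0.44,-0.65,0.08,0.06],[-0.47,-0.63,0.07,0.05],[-0.49,-0.62,0.07,0.05]]
  ]
}}

```text
time: 2.48
ee_pos: [0.4633, 0.006, 0.2824]
tcp_rot: [-180.0, -0.0, 128.4]
contact_force: [-0.1, -0.8, -0.3]
grip_width: 0.0852
finger_force: 0.0
```

{"op": "move_arm", "data": {
  "plan": [
    [[-0.51,-0.59,0.07,0.05],[-0.54,-0.57,0.08,0.05],[-0.56,-0.56,0.07,0.06],[-0.59,-0.52,0.07,0.05],[-0.6,-0.5,0.07,0.05]]
  ]
}}

```text
time: 3.1
ee_pos: [0.4273, -0.1867, 0.2645]
tcp_rot: [-180.0, -0.0, 116.7]
contact_force: [0.7, -0.3, 0.7]
grip_width: 0.0853
finger_force: 0.0
```

{"op": "move_arm", "data": {
  "plan": [
    [[-0.63,-0.48,0.08,0.05],[0,0,0,0],[0,0,0,0]]
  ]
}}

```text
time: 3.48
ee_pos: [0.4206, -0.2239, 0.2605]
tcp_rot: [-180.0, -0.1, 114.5]
contact_force: [-0.1, 0.5, 0.3]
grip_width: 0.0856
finger_force: 0.0
```

```bash
python3 p.py "(420.5,-225,155,114.4)" .5
```

```text
at [ 420.6 -223.9  260.5] 114.5 t 3.5 w 85.6 F [-0.1  0.5  0.3] 0.0
-> (420.5, -225, 155, 114.4) ends [ 420.6 -225.   155. ] 114.5
   [[[0.0, 0.0, 0.42, 0.0], [-0.01, 0.0, 0.42, 0.0], [0.0, -0.01, 0.43, 0.0], [-0.01, 0.0, 0.42, 0.0], [0.0, 0.0, 0.42, 0.0]]]
```

{"op": "move_arm", "data": {
  "plan": [
    [[0,0,0.42,0],[-0.01,0,0.42,0],[0,-0.01,0.43,0],[-0.01,0,0.42,0],[0,0,0.42,0]]
  ]
}}

```text
time: 4.1
ee_pos: [0.4213, -0.2239, 0.1547]
tcp_rot: [180.0, -0.0, 114.7]
contact_force: [0.2, 0.2, -0.1]
grip_width: 0.0855
finger_force: 0.0
```

{"op": "move_arm", "data": {
  "plan": [
    [[0,0,0,0],[0,0,0,0],[0,0,0,0],[0,0,0,0],[0,0,0,0]]
  ],
  "gripper": -1,
  "newtons": 25
}}

```text
time: 4.72
ee_pos: [0.4213, -0.2259, 0.1562]
tcp_rot: [179.9, 0.1, 114.5]
contact_force: [-0.4, 0.8, 5.6]
grip_width: 0.0356
finger_force: 30.7
```

{"op": "move_arm", "data": {
  "plan": [
    [[0,0,0,0],[0,0,0,0],[0,0,0,0],[0,0,-0.1,0],[0,0,-0.2,0]]
  ]
}}

```text
time: 5.35
ee_pos: [0.42, -0.2255, 0.1703]
tcp_rot: [-179.9, -0.1, 114.5]
contact_force: [-0.2, -0.4, -1.6]
grip_width: 0.0358
finger_force: 30.1
```

```bash
python3 - <<'E'
from h import *
for n in ("scene","top"):
    c=cap(n); f=c["frame"][...,::-1]; f=f[140:290,120:270] if n=="scene" else f[160:280,250:400]
    cv2.imwrite(f"pics/{n}1.png",cv2.resize(f,None,fx=4,fy=4,interpolation=cv2.INTER_CUBIC)[:600])
E
python3 p.py "(420.5,-225,265,114.4)"
```

```text
at [ 421.3 -226.1  171.4] 114.5 t 5.5 w 35.6 F [ 0.5  0.4 -0.9] 30.155564546585083
-> (420.5, -225, 265, 114.4) ends [ 420.2 -224.9  264.9] 114.5
   [[[0.01, 0.0, -0.62, 0.0], [0.01, 0.0, -0.63, 0.0], [0.01, -0.01, -0.62, 0.0]]]
```

View pics/scene1.png

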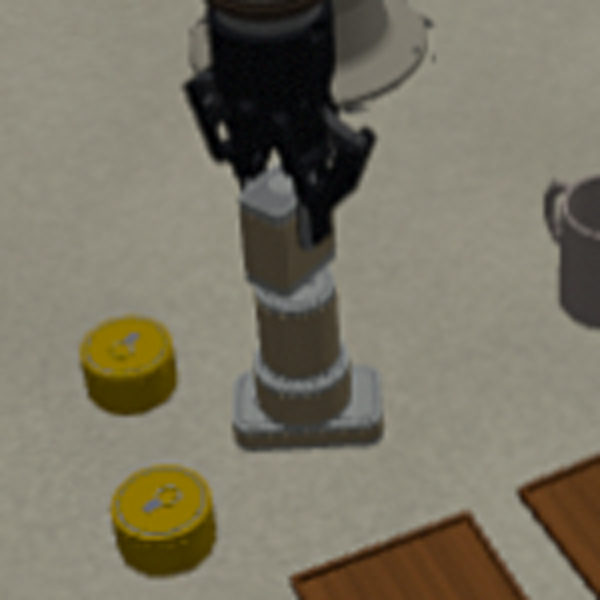

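The crop confirms it. The plain metal tuna with the tan band is in the stack at crop (302,390), and the two yellow tins at (128,360) and (163,520) are the look-alikes. The paprika tin is held, about 15 mm off the paste tin.

```bash
python3 p.py "(420.5,-225,230,114.4),(593.9,244.7,180,91.6),(593.9,244.7,70,91.6)"
```

```text
at [ 421.3 -226.1  171.4] 114.5 t 5.5 w 35.6 F [ 0.5  0.4 -0.9] 30.155564546585083
-> (420.5, -225, 230, 114.4) ends [ 420.2 -224.9  229.9] 114.5
   [[[0.01, 0.0, -0.59, 0.0], [0.02, -0.01, -0.58, 0.0]]]
-> (593.9, 244.7, 180, 91.6) ends [594.1 244.9 179.9] 91.6
   [[[0.55, 0.54, 0.08, 0.04], [0.56, 0.53, 0.07, 0.04], [0.58, 0.51, 0.08, 0.04], [0.59, 0.49, 0.08, 0.04], [0.61, 0.47, 0.07, 0.04]]]
   [[[0.63, 0.45, 0.08, 0.04], [0.64, 0.43, 0.08, 0.03], [0.65, 0.41, 0.07, 0.04], [0.66, 0.4, 0.08, 0.04], [0.67, 0.37, 0.08, 0.04]]]
   [[[0.69, 0.35, 0.07, 0.04], [0.69, 0.34, 0.08, 0.04], [0.71, 0.31, 0.08, 0.04]]]
-> (593.9, 244.7, 70, 91.6) ends [594.1 244.9  69.9] 91.6
   [[[0.0, 0.0, 0.73, -0.0], [0.0, 0.0, 0.74, -0.0], [0.0, 0.0, 0.73, -0.0]]]
```

{"op": "move_arm", "data": {
  "plan": [
    [[0.01,0,-0.59,0],[0.02,-0.01,-0.58,0],[0,0,0,0]]
  ]
}}

```text
time: 5.82
ee_pos: [0.421, -0.2252, 0.2309]
tcp_rot: [179.8, 0.2, 114.5]
contact_force: [0.0, -0.3, -1.2]
grip_width: 0.0356
finger_force: 30.2
```

{"op": "move_arm", "data": {
  "plan": [
    [[0.55,0.54,0.08,0.04],[0.56,0.53,0.07,0.04],[0.58,0.51,0.08,0.04],[0.59,0.49,0.08,0.04],[0.61,0.47,0.07,0.04]]
  ]
}}

```text
time: 6.45
ee_pos: [0.4862, -0.0428, 0.2086]
tcp_rot: [-179.9, -0.0, 105.5]
contact_force: [-0.1, -1.2, -0.9]
grip_width: 0.0354
finger_force: 30.1
```

{"op": "move_arm", "data": {
  "plan": [
    [[0.63,0.45,0.08,0.04],[0.64,0.43,0.08,0.03],[0.65,0.41,0.07,0.04],[0.66,0.4,0.08,0.04],[0.67,0.37,0.08,0.04]]
  ]
}}

```text
time: 7.08
ee_pos: [0.5526, 0.1377, 0.1888]
tcp_rot: [-179.9, 0.0, 96.9]
contact_force: [0.1, -0.5, -0.2]
grip_width: 0.0357
finger_force: 30.1
```

{"op": "move_arm", "data": {
  "plan": [
    [[0.69,0.35,0.07,0.04],[0.69,0.34,0.08,0.04],[0.71,0.31,0.08,0.04],[0,0,0,0]]
  ]
}}

```text
time: 7.58
ee_pos: [0.5921, 0.2497, 0.1765]
tcp_rot: [-179.9, -0.1, 91.9]
contact_force: [-0.2, 0.0, 0.2]
grip_width: 0.0358
finger_force: 30.2
```

{"op": "move_arm", "data": {
  "plan": [
    [[0,0,0.73,0],[0,0,0.74,0],[0,0,0.73,0],[0,0,0,0],[0,0,0,0]]
  ]
}}

```text
time: 8.2
ee_pos: [0.594, 0.2448, 0.0696]
tcp_rot: [180.0, -0.0, 91.5]
contact_force: [0.1, -0.1, -0.2]
grip_width: 0.0358
finger_force: 30.1
```

```bash
python3 p.py "(593.9,244.7,36,91.6)" .3
python3 - <<'E'
from h import *
c=cap("scene"); P=cloud(c); f=c["frame"][...,::-1]
A=P[160:260,320:440].reshape(-1,3)
A=A[(abs(A[:,0]-.594)<.05)&(abs(A[:,1]-.245)<.06)&(A[:,2]>.02)]
print("lowest pts of held tin z", np.percentile(A[:,2],[0,1,3,5,10]).round(4))
cv2.imwrite("pics/s2.png",cv2.resize(f[140:290,290:440],(600,600)))
E
```

```text
at [594.  244.8  69.6] 91.5 t 8.2 w 35.8 F [ 0.1 -0.1 -0.2] 30.11355757713318
-> (593.9, 244.7, 36, 91.6) ends [594.  244.8  36.1] 91.5
   [[[0.0, 0.0, 0.22, -0.0], [0.0, 0.0, 0.23, -0.0], [0.0, 0.0, 0.22, -0.0]]]
lowest pts of held tin z [0.038  0.042  0.0476 0.053  0.0668]
```

View pics/s2.png

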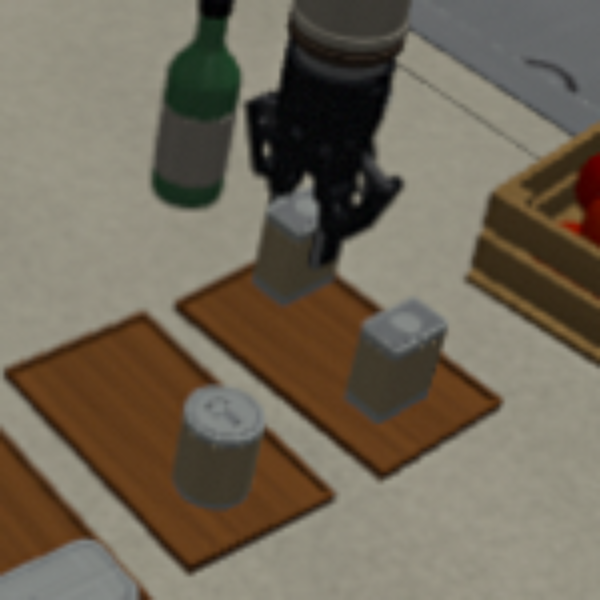

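The held tin, crop (295,245), is upright and lines up with the fixed one at (400,360). I'll lower it and release.

{"op": "move_arm", "data": {
  "plan": [
    [[0,0,0.22,0],[0,0,0.22,0],[0,0,0.15,0],[0,0,0.1,0],[0,0,0,0]]
  ]
}}

```text
time: 8.88
ee_pos: [0.5934, 0.2453, 0.0342]
tcp_rot: [-180.0, 0.0, 91.6]
contact_force: [-0.1, 0.1, -1.1]
grip_width: 0.0357
finger_force: 29.1
```

{"op": "move_arm", "data": {
  "plan": [
    [[0,0,0.02,0],[0,0,0,0],[0,0,0,0]]
  ]
}}

```text
time: 9.25
ee_pos: [0.5936, 0.2454, 0.034]
tcp_rot: [180.0, -0.0, 91.6]
contact_force: [-2.0, -1.2, 4.4]
grip_width: 0.0355
finger_force: 29.8
```

Touchdown (4 N). I'll open, rise and look.

{"op": "move_arm", "data": {
  "plan": [
    [[0,0,0,0],[0,0,0,0],[0,0,0,0],[0,0,0,0],[0,0,-0.2,0]]
  ],
  "gripper": 1
}}

```text
time: 9.88
ee_pos: [0.5926, 0.245, 0.0427]
tcp_rot: [-179.9, 0.0, 91.6]
contact_force: [0.6, 0.3, 0.0]
grip_width: 0.0857
finger_force: 0.0
```

{"op": "move_arm", "data": {
  "plan": [
    [[0,0,-0.6,0],[0,0,-0.8,0],[0,0,-0.8,0],[0,0,-0.8,0],[0,0,-0.8,0]]
  ]
}}

```text
time: 10.5
ee_pos: [0.5934, 0.2453, 0.2355]
tcp_rot: [180.0, -0.0, 91.6]
contact_force: [0.1, 0.0, 0.0]
grip_width: 0.0856
finger_force: 0.0
```

```bash
cat >> h.py <<'E'
def box(P,x,y,r,z,tol=.006):
    A=P.reshape(-1,3); A=A[(np.hypot(A[:,0]-x,A[:,1]-y)<r)&(abs(A[:,2]-z)<tol)]; 
    if len(A)<4: return len(A)
    r=cv2.minAreaRect((A[:,:2]*1000).astype(np.float32)); e=cv2.minEnclosingCircle((A[:,:2]*1000).astype(np.float32))
    return len(A),np.round(r[0],1),np.round(r[1],1),round(r[2],1),"circ",np.round(e[0],1),round(e[1],1),"z",np.median(A[:,2]).round(4)
E
python3 - <<'E'
from h import *
for n in ("top","scene"):
    P=cloud(cap(n))
    print(n,"paprika placed",box(P,.594,.245,.06,.074)); 
    print(" fixed pap",box(P,.698,.247,.05,.074))
    for m,z in (("paste",.126),("tuna",.06),("sardine",.022)): print(m,box(P,.421,-.222,.08,z))
E
python3 p.py "(421,-218,190,114.4)"
```

```text
top paprika placed (359, array([594.3, 246.8]), array([37.2, 57.2]), 2.5, 'circ', array([593.6, 246.4]), 31.3, 'z', np.float64(0.0751))
 fixed pap (349, array([697.7, 248.3]), array([38.1, 57.1]), 0.1, 'circ', array([698. , 248.2]), 31.2, 'z', np.float64(0.0753))
paste (459, array([ 420.7, -222.6]), array([51.9, 52.2]), 44.3, 'circ', array([ 420.6, -222.7]), 27.1, 'z', np.float64(0.1269))
tuna (122, array([ 421.1, -214.1]), array([64.1, 46.8]), 5.8, 'circ', array([ 422.3, -223. ]), 32.9, 'z', np.float64(0.0605))
sardine (336, array([ 421.8, -220.7]), array([105.9,  61.3]), 57.4, 'circ', array([ 423.5, -222. ]), 55.3, 'z', np.float64(0.0229))
scene paprika placed (164, array([594.5, 246.3]), array([37.6, 59.6]), 4.0, 'circ', array([592.9, 246.4]), 33.7, 'z', np.float64(0.0737))
 fixed pap (202, array([697.5, 247.1]), array([37.4, 62.2]), 3.7, 'circ', array([699.3, 247.7]), 32.5, 'z', np.float64(0.0748))
paste (227, array([ 421.4, -222.9]), array([50.4, 54.8]), 62.7, 'circ', array([ 421.6, -223.1]), 28.0, 'z', np.float64(0.1257))
tuna (154, array([ 430.1, -227.6]), array([65.9, 51.2]), 64.7, 'circ', array([ 423.3, -224.7]), 34.2, 'z', np.float64(0.0602))
sardine (315, array([ 423.8, -222.5]), array([104.3,  63. ]), 61.7, 'circ', array([ 423.1, -222.5]), 56.0, 'z', np.float64(0.0227))
at [596.5 246.6 240. ] 91.6 t 10.6 w 85.5 F [0.8 0.  0.3] 0.0
-> (421, -218, 190, 114.4) ends [ 420.9 -217.9  190. ] 114.5
   [[[-0.71, -0.29, 0.08, -0.04], [-0.69, -0.31, 0.07, -0.04], [-0.69, -0.33, 0.08, -0.04], [-0.68, -0.36, 0.08, -0.04], [-0.66, -0.37, 0.07, -0.04]]]
   [[[-0.66, -0.4, 0.08, -0.03], [-0.64, -0.41, 0.08, -0.04], [-0.63, -0.43, 0.08, -0.04], [-0.62, -0.46, 0.07, -0.04], [-0.6, -0.47, 0.08, -0.04]]]
   [[[-0.59, -0.49, 0.08, -0.04], [-0.57, -0.5, 0.07, -0.04], [-0.55, -0.53, 0.08, -0.04]]]
```

Paprika is within 2 mm of its place. The paste tin is at (421, -222.8).

```bash
python3 p.py "(421,-222.8,180,90),(421,-222.8,80,90)"
```

```text
at [596.5 246.6 240. ] 91.6 t 10.6 w 85.5 F [0.8 0.  0.3] 0.0
-> (421, -222.8, 180, 90) ends [ 420.8 -222.6  180. ] 90.2
   [[[-0.71, -0.29, 0.09, 0.0], [-0.72, -0.29, 0.09, 0.01], [-0.72, -0.28, 0.1, -0.0], [-0.71, -0.29, 0.09, 0.0], [-0.72, -0.28, 0.09, 0.0]]]
   [[[-0.72, -0.29, 0.09, 0.01], [-0.71, -0.27, 0.1, -0.0], [-0.72, -0.28, 0.09, 0.0], [-0.72, -0.28, 0.09, 0.0], [-0.72, -0.28, 0.09, 0.01]]]
   [[[-0.72, -0.27, 0.1, -0.0], [-0.72, -0.27, 0.09, 0.0], [-0.72, -0.28, 0.09, 0.0]]]
-> (421, -222.8, 80, 90) ends [ 420.8 -222.6   80. ] 90.2
   [[[0.0, 0.0, 0.67, 0.0], [0.0, 0.0, 0.66, 0.0], [0.0, 0.0, 0.67, 0.0]]]
```

{"op": "move_arm", "data": {
  "plan": [
    [[-0.71,-0.29,0.09,0],[-0.72,-0.29,0.09,0.01],[-0.72,-0.28,0.1,0],[-0.71,-0.29,0.09,0],[-0.72,-0.28,0.09,0]]
  ]
}}

```text
time: 11.22
ee_pos: [0.5252, 0.0635, 0.2102]
tcp_rot: [180.0, -0.0, 91.1]
contact_force: [0.1, 0.6, -0.4]
grip_width: 0.0856
finger_force: 0.0
```

{"op": "move_arm", "data": {
  "plan": [
    [[-0.72,-0.29,0.09,0.01],[-0.71,-0.27,0.1,0],[-0.72,-0.28,0.09,0],[-0.72,-0.28,0.09,0],[-0.72,-0.28,0.09,0.01]]
  ]
}}

```text
time: 11.85
ee_pos: [0.4577, -0.1168, 0.1873]
tcp_rot: [180.0, -0.0, 90.2]
contact_force: [0.4, 0.5, 0.2]
grip_width: 0.0855
finger_force: 0.0
```

{"op": "move_arm", "data": {
  "plan": [
    [[-0.72,-0.27,0.1,0],[-0.72,-0.27,0.09,0],[-0.72,-0.28,0.09,0],[0,0,0,0],[0,0,0,0]]
  ]
}}

```text
time: 12.48
ee_pos: [0.4179, -0.2233, 0.1733]
tcp_rot: [180.0, -0.0, 90.2]
contact_force: [0.6, 0.6, 0.2]
grip_width: 0.0852
finger_force: 0.0
```

```bash
python3 p.py "(421,-222.8,80,90)" .6
```

```text
at [ 417.9 -223.3  173.3] 90.2 t 12.5 w 85.2 F [0.6 0.6 0.2] 0.0
-> (421, -222.8, 80, 90) ends [ 420.9 -222.8   79.8] 90.2
   [[[0.0, 0.02, 0.47, 0.0], [0.01, 0.01, 0.46, 0.0], [0.0, 0.02, 0.47, 0.0], [0.0, 0.01, 0.47, 0.0]]]
```

{"op": "move_arm", "data": {
  "plan": [
    [[0,0.02,0.47,0],[0.01,0.01,0.46,0],[0,0.02,0.47,0],[0,0.01,0.47,0],[0,0,0,0]]
  ]
}}

```text
time: 13.1
ee_pos: [0.4201, -0.2213, 0.0785]
tcp_rot: [-179.8, -0.1, 90.4]
contact_force: [-0.7, 0.4, 0.6]
grip_width: 0.0853
finger_force: 0.0
```

{"op": "move_arm", "data": {
  "plan": [
    [[0,0,0,0],[0,0,0,0],[0,0,0,0],[0,0,0,0],[0,0,0,0]]
  ],
  "gripper": -1,
  "newtons": 30
}}

```text
time: 13.72
ee_pos: [0.4215, -0.2233, 0.0809]
tcp_rot: [179.9, 0.0, 90.2]
contact_force: [-1.6, 2.4, 6.2]
grip_width: 0.054
finger_force: 31.1
```

{"op": "move_arm", "data": {
  "plan": [
    [[0,0,0,0],[0,0,-0.1,0],[0,0,-0.3,0],[0,0,-0.6,0],[0,0,-0.6,0]]
  ]
}}

```text
time: 14.35
ee_pos: [0.4207, -0.2235, 0.1614]
tcp_rot: [180.0, 0.0, 90.2]
contact_force: [-0.3, 1.2, -2.1]
grip_width: 0.053
finger_force: 32.0
```

{"op": "move_arm", "data": {
  "plan": [
    [[0,0,0,0],[0,0,0,0]]
  ]
}}

```text
time: 14.6
ee_pos: [0.4205, -0.2231, 0.1597]
tcp_rot: [180.0, -0.0, 90.2]
contact_force: [-0.4, 0.4, -1.7]
grip_width: 0.0532
finger_force: 32.0
```

```bash
python3 p.py "(588.1,87,140,87.6),(588.1,87,50,87.6)"
```

```text
at [ 420.5 -223.1  159.7] 90.2 t 14.6 w 53.2 F [-0.4  0.4 -1.7] 31.964796781539917
-> (588.1, 87, 140, 87.6) ends [588.4  87.1 140.2] 87.5
   [[[0.69, 0.38, 0.04, 0.01], [0.69, 0.36, 0.05, 0.0], [0.69, 0.37, 0.04, 0.01], [0.69, 0.37, 0.05, 0.01], [0.7, 0.36, 0.04, 0.0]]]
   [[[0.69, 0.36, 0.04, 0.01], [0.7, 0.35, 0.05, 0.01], [0.71, 0.35, 0.04, 0.0], [0.7, 0.35, 0.04, 0.01]]]
-> (588.1, 87, 50, 87.6) ends [588.4  87.1  50.2] 87.5
   [[[0.0, 0.0, 0.6, -0.0], [0.0, 0.0, 0.6, -0.0], [0.0, 0.0, 0.6, -0.0]]]
```

{"op": "move_arm", "data": {
  "plan": [
    [[0.69,0.38,0.04,0.01],[0.69,0.36,0.05,0],[0.69,0.37,0.04,0.01],[0.69,0.37,0.05,0.01],[0.7,0.36,0.04,0]]
  ]
}}

```text
time: 15.22
ee_pos: [0.5134, -0.0498, 0.1473]
tcp_rot: [-179.8, 0.0, 88.9]
contact_force: [-0.6, -0.6, -1.0]
grip_width: 0.0534
finger_force: 32.0
```

{"op": "move_arm", "data": {
  "plan": [
    [[0.69,0.36,0.04,0.01],[0.7,0.35,0.05,0.01],[0.71,0.35,0.04,0],[0.7,0.35,0.04,0.01],[0,0,0,0]]
  ]
}}

```text
time: 15.85
ee_pos: [0.5883, 0.0914, 0.1383]
tcp_rot: [-179.9, -0.1, 87.9]
contact_force: [-0.1, 0.4, -1.1]
grip_width: 0.0533
finger_force: 32.1
```

{"op": "move_arm", "data": {
  "plan": [
    [[0,0,0.6,0],[0,0,0.6,0],[0,0,0.6,0],[0,0,0,0],[0,0,0,0]]
  ]
}}

```text
time: 16.48
ee_pos: [0.5887, 0.0862, 0.0506]
tcp_rot: [-180.0, 0.0, 87.5]
contact_force: [0.1, -0.9, -0.7]
grip_width: 0.0532
finger_force: 32.2
```

```bash
python3 p.py "(588.1,87,27,87.6)" .3
```

```text
at [588.7  86.2  50.6] 87.5 t 16.5 w 53.2 F [ 0.1 -0.9 -0.7] 32.20091700553894
-> (588.1, 87, 27, 87.6) ends [588.3  87.2  27.1] 87.5
   [[[0.01, -0.01, 0.24, -0.0], [0.01, 0.0, 0.23, -0.0]]]
```

{"op": "move_arm", "data": {
  "plan": [
    [[0.01,-0.01,0.24,0],[0.01,0,0.2,0],[0,0,0.05,0],[0,0,0,0],[0,0,0,0]]
  ]
}}

```text
time: 17.1
ee_pos: [0.5885, 0.0879, 0.026]
tcp_rot: [180.0, -0.0, 87.5]
contact_force: [-1.3, 0.9, -2.5]
grip_width: 0.0533
finger_force: 32.2
```

{"op": "move_arm", "data": {
  "plan": [
    [[0,0,0.04,0],[0,0,0,0],[0,0,0,0]]
  ]
}}

```text
time: 17.48
ee_pos: [0.5887, 0.088, 0.025]
tcp_rot: [179.9, -0.0, 87.5]
contact_force: [-2.4, -1.5, 7.2]
grip_width: 0.0534
finger_force: 32.7
```

{"op": "move_arm", "data": {
  "plan": [
    [[0,0,0,0],[0,0,0,0],[0,0,0,0],[0,0,0,0],[0,0,-0.2,0]]
  ],
  "gripper": 1
}}

```text
time: 18.1
ee_pos: [0.5873, 0.0878, 0.0333]
tcp_rot: [-179.9, 0.0, 87.5]
contact_force: [-0.4, -0.2, -0.5]
grip_width: 0.0853
finger_force: 0.0
```

{"op": "move_arm", "data": {
  "plan": [
    [[0,0,-0.6,0],[0,0,-0.8,0],[0,0,-0.8,0],[0,0,0,0],[0,0,0,0]]
  ]
}}

```text
time: 18.73
ee_pos: [0.588, 0.0879, 0.144]
tcp_rot: [180.0, -0.0, 87.5]
contact_force: [-0.6, 0.4, 0.8]
grip_width: 0.0855
finger_force: 0.0
```

```bash
python3 - <<'E'
from h import *
for n in ("top","scene"):
    P=cloud(cap(n))
    print(n,"paste placed",box(P,.588,.087,.05,.07)); 
    print(" fixed paste",box(P,.692,.082,.045,.07))
    for m,z in (("tuna",.06),("sardine",.022)): print(m,box(P,.421,-.222,.08,z))
E
python3 p.py "(422.4,-223.2,110,90)"
```

```text
top paste placed (285, array([588.8,  86.4]), array([50.1, 50.3]), 45.1, 'circ', array([589.1,  87.4]), 26.8, 'z', np.float64(0.0711))
 fixed paste (230, array([695.5,  72.8]), array([54.5, 31. ]), 14.6, 'circ', array([693.9,  79. ]), 27.5, 'z', np.float64(0.071))
tuna (587, array([ 421.6, -223.2]), array([63.2, 65.7]), 0.9, 'circ', array([ 422.8, -223.3]), 33.2, 'z', np.float64(0.0608))
sardine (386, array([ 422.4, -221.4]), array([104.4,  62.3]), 60.9, 'circ', array([ 423.3, -221.7]), 55.3, 'z', np.float64(0.0228))
scene paste placed (230, array([589.6,  88.6]), array([52.2, 55.6]), 30.5, 'circ', array([591.4,  89.3]), 29.1, 'z', np.float64(0.0709))
 fixed paste (262, array([691.7,  81.2]), array([52.7, 58.1]), 48.0, 'circ', array([691.4,  81.1]), 29.4, 'z', np.float64(0.0705))
tuna (355, array([ 422.7, -224.4]), array([64.1, 67.9]), 83.5, 'circ', array([ 422.5, -223.2]), 34.4, 'z', np.float64(0.0609))
sardine (314, array([ 423.7, -222.7]), array([104.3,  63.9]), 61.1, 'circ', array([ 423.4, -222.8]), 55.8, 'z', np.float64(0.0228))
at [587.2  87.8 142.7] 87.5 t 18.8 w 85.0 F [-0.1 -0.  -0.5] 0.0
-> (422.4, -223.2, 110, 90) ends [ 422.2 -223.4  110.2] 90.2
   [[[-0.71, -0.34, 0.07, -0.01], [-0.7, -0.34, 0.08, -0.0], [-0.7, -0.34, 0.07, -0.01], [-0.7, -0.35, 0.07, -0.0], [-0.71, -0.34, 0.07, -0.01]]]
   [[[-0.69, -0.36, 0.08, -0.01], [-0.7, -0.35, 0.07, -0.0], [-0.69, -0.36, 0.07, -0.01], [-0.7, -0.37, 0.07, -0.01]]]
```

Paste is within 2 mm of its place. The tuna tin is at (422.3, -223.3).

{"op": "move_arm", "data": {
  "plan": [
    [[-0.71,-0.34,0.07,-0.01],[-0.7,-0.34,0.08,0],[-0.7,-0.34,0.07,-0.01],[-0.7,-0.35,0.07,0],[-0.71,-0.34,0.07,-0.01]]
  ]
}}

```text
time: 19.45
ee_pos: [0.4952, -0.0861, 0.1246]
tcp_rot: [-179.9, -0.0, 88.9]
contact_force: [-0.2, -0.5, 0.2]
grip_width: 0.0854
finger_force: 0.0
```

{"op": "move_arm", "data": {
  "plan": [
    [[-0.69,-0.36,0.08,-0.01],[-0.7,-0.35,0.07,0],[-0.69,-0.36,0.07,-0.01],[-0.7,-0.37,0.07,-0.01],[0,0,0,0]]
  ]
}}

```text
time: 20.08
ee_pos: [0.4201, -0.226, 0.1101]
tcp_rot: [-179.8, 0.0, 89.9]
contact_force: [0.6, -0.1, -0.2]
grip_width: 0.085
finger_force: 0.0
```

{"op": "move_arm", "data": {
  "plan": [
    [[0,0,0,0],[0,0,0,0]]
  ]
}}

```text
time: 20.32
ee_pos: [0.4236, -0.2219, 0.111]
tcp_rot: [-180.0, -0.0, 90.3]
contact_force: [-0.5, -0.2, 0.5]
grip_width: 0.0854
finger_force: 0.0
```

```bash
python3 p.py "(422.4,-223.3,27,90)" .5
```

```text
at [ 423.6 -221.9  111. ] 90.3 t 20.3 w 85.4 F [-0.5 -0.2  0.5] 0.0
-> (422.4, -223.3, 27, 90) ends [ 422.6 -223.5   27. ] 89.9
   [[[-0.01, -0.01, 0.42, 0.0], [0.0, 0.0, 0.42, 0.0], [-0.01, -0.01, 0.42, 0.01], [-0.01, 0.0, 0.42, -0.0]]]
```

{"op": "move_arm", "data": {
  "plan": [
    [[-0.01,-0.01,0.42,0],[0,0,0.42,0],[0,0,0.42,0],[-0.01,0,0.4,0],[0,0,0,0]]
  ]
}}

```text
time: 20.95
ee_pos: [0.422, -0.2227, 0.0271]
tcp_rot: [-179.8, -0.1, 90.3]
contact_force: [0.4, 1.2, 0.5]
grip_width: 0.0856
finger_force: 0.0
```

{"op": "move_arm", "data": {
  "plan": [
    [[0,0,0,0],[0,0,0,0],[0,0,0,0],[0,0,0,0],[0,0,0,0]]
  ],
  "gripper": -1,
  "newtons": 30
}}

```text
time: 21.58
ee_pos: [0.4234, -0.2242, 0.0291]
tcp_rot: [179.9, 0.0, 90.2]
contact_force: [-0.8, 1.7, 7.8]
grip_width: 0.0653
finger_force: 34.1
```

{"op": "move_arm", "data": {
  "plan": [
    [[0,0,0,0],[0,0,-0.1,0],[0,0,-0.3,0],[0,0,-0.6,0],[0,0,-0.6,0]]
  ]
}}

```text
time: 22.2
ee_pos: [0.4224, -0.2244, 0.1098]
tcp_rot: [-180.0, 0.0, 90.2]
contact_force: [0.2, 0.6, -1.8]
grip_width: 0.0647
finger_force: 33.9
```

{"op": "move_arm", "data": {
  "plan": [
    [[0,0,-0.4,0],[0,0,0,0],[0,0,0,0]]
  ]
}}

```text
time: 22.58
ee_pos: [0.4222, -0.224, 0.128]
tcp_rot: [-180.0, -0.0, 90.2]
contact_force: [0.1, 1.3, -2.2]
grip_width: 0.0651
finger_force: 34.0
```

```bash
python3 p.py "(611.9,-247.5,110,84.6),(611.9,-247.5,40,84.6)"
python3 - <<'E'
from h import *
P=cloud(cap("top")); print(box(P,.422,-.222,.08,.022))
A=P.reshape(-1,3); A=A[(abs(A[:,0]-.664)<.125)&(abs(A[:,1]+.252)<.085)&(A[:,2]>.0015)&(A[:,2]<.013)]
print("tuna tray",cv2.minAreaRect((A[:,:2]*1000).astype(np.float32)))
print("fixed",box(P,.716,-.257,.05,.042))
P=cloud(cap("scene"));print("fixed",box(P,.716,-.257,.05,.042))
E
```

```text
at [ 422.2 -224.   128. ] 90.2 t 22.6 w 65.1 F [ 0.1  1.3 -2.2] 34.01325523853302
-> (611.9, -247.5, 110, 84.6) ends [ 612.1 -247.5  110. ] 84.8
   [[[-0.1, 0.76, 0.07, 0.02], [-0.08, 0.76, 0.07, 0.03], [-0.07, 0.76, 0.08, 0.02], [-0.05, 0.76, 0.07, 0.03], [-0.04, 0.77, 0.07, 0.02]]]
-> (611.9, -247.5, 40, 84.6) ends [ 612.1 -247.5   40. ] 84.8
   [[[0.0, 0.0, 0.7, 0.0], [0.0, 0.0, 0.7, 0.0]]]
(456, array([ 426. , -217.1]), array([93.3, 60.1]), 62.1, 'circ', array([ 422.4, -216. ]), 52.7, 'z', np.float64(0.0229))
tuna tray ((663.9955444335938, -251.9713897705078), (169.69635009765625, 249.95106506347656), 89.9955062866211)
fixed (524, array([ 716., -254.]), array([64.2, 65.4]), 86.3, 'circ', array([ 716.6, -254.3]), 33.7, 'z', np.float64(0.0431))
fixed (527, array([ 715.6, -255.5]), array([63.6, 65.2]), 56.3, 'circ', array([ 716.1, -255.2]), 33.7, 'z', np.float64(0.0415))
```

{"op": "move_arm", "data": {
  "plan": [
    [[-0.1,0.76,0.07,0.02],[-0.08,0.76,0.07,0.03],[-0.08,0.76,0.08,0.02],[-0.06,0.76,0.07,0.03],[-0.05,0.77,0.07,0.02]]
  ]
}}

```text
time: 23.3
ee_pos: [0.6128, -0.249, 0.1084]
tcp_rot: [-179.8, -0.0, 84.8]
contact_force: [0.5, 0.0, -1.1]
grip_width: 0.0653
finger_force: 34.0
```

{"op": "move_arm", "data": {
  "plan": [
    [[0,0,0.7,0],[0,0,0.7,0],[0,0,0,0],[0,0,0,0],[0,0,0,0]]
  ]
}}

```text
time: 23.92
ee_pos: [0.6137, -0.2498, 0.0421]
tcp_rot: [179.8, 0.0, 84.8]
contact_force: [-0.4, -0.0, -1.6]
grip_width: 0.0653
finger_force: 34.2
```

```bash
python3 p.py "(612,-248.3,13,84.6)" .25
```

```text
at [ 613.7 -249.8   42.1] 84.8 t 23.9 w 65.3 F [-0.4 -0.  -1.6] 34.17375326156616
-> (612, -248.3, 13, 84.6) ends [ 611.8 -248.2   13.1] 84.8
   [[[0.01, -0.01, 0.19, 0.0], [0.01, -0.01, 0.2, 0.0], [0.01, -0.02, 0.19, 0.0]]]
```

{"op": "move_arm", "data": {
  "plan": [
    [[0.01,-0.01,0.19,0],[0.01,-0.01,0.19,0],[0.01,-0.01,0.15,0],[0,0,0,0],[0,0,0,0]]
  ]
}}

```text
time: 24.55
ee_pos: [0.6111, -0.2477, 0.0137]
tcp_rot: [-180.0, 0.0, 84.8]
contact_force: [0.0, 0.1, -1.4]
grip_width: 0.0647
finger_force: 34.2
```

{"op": "move_arm", "data": {
  "plan": [
    [[0,0,0.05,0],[0,0,0,0],[0,0,0,0]]
  ]
}}

```text
time: 24.92
ee_pos: [0.6111, -0.2476, 0.0114]
tcp_rot: [180.0, 0.0, 84.8]
contact_force: [-0.4, -0.2, -1.0]
grip_width: 0.065
finger_force: 34.3
```

{"op": "move_arm", "data": {
  "plan": [
    [[0,0,0.03,0],[0,0,0,0],[0,0,0,0]]
  ]
}}

```text
time: 25.3
ee_pos: [0.6112, -0.2476, 0.0112]
tcp_rot: [180.0, -0.0, 84.8]
contact_force: [-2.7, 2.5, 7.7]
grip_width: 0.0654
finger_force: 35.1
```

{"op": "move_arm", "data": {
  "plan": [
    [[0,0,0.01,0],[0,0,0,0],[0,0,0,0]]
  ]
}}

```text
time: 25.68
ee_pos: [0.6112, -0.2476, 0.0112]
tcp_rot: [180.0, -0.0, 84.8]
contact_force: [-5.2, 2.3, 10.9]
grip_width: 0.0653
finger_force: 35.5
```

Touching. I'll release and look.

{"op": "move_arm", "data": {
  "plan": [
    [[0,0,0,0],[0,0,0,0],[0,0,0,0],[0,0,0,0],[0,0,-0.2,0]]
  ],
  "gripper": 1
}}

```text
time: 26.3
ee_pos: [0.6102, -0.2472, 0.0186]
tcp_rot: [-179.9, -0.0, 84.8]
contact_force: [0.9, 0.1, 0.3]
grip_width: 0.0856
finger_force: 0.0
```

{"op": "move_arm", "data": {
  "plan": [
    [[0,0,-0.6,0],[0,0,-0.8,0],[0,0,-0.8,0],[0,0,0,0],[0,0,0,0]]
  ]
}}

```text
time: 26.92
ee_pos: [0.6109, -0.2474, 0.1295]
tcp_rot: [180.0, -0.0, 84.8]
contact_force: [0.5, -0.1, -0.4]
grip_width: 0.0857
finger_force: 0.0
```

```bash
python3 - <<'E'
from h import *
for n in ("top","scene"):
    P=cloud(cap(n))
    print(n,"tuna placed",box(P,.612,-.248,.05,.042)); 
    print("sardine",box(P,.421,-.222,.08,.022))
    print("fixed sard",box(P,.7257,-.0847,.06,.026,.004))
E
python3 p.py "(422.5,-222,90,59.5)"
```

```text
top tuna placed (447, array([ 611.5, -241.8]), array([53.3, 64.8]), 86.5, 'circ', array([ 612.4, -247.3]), 33.7, 'z', np.float64(0.0429))
sardine (249, array([ 441. , -188.2]), array([28.2, 60.1]), 63.1, 'circ', array([ 438.3, -193.5]), 31.0, 'z', np.float64(0.0228))
fixed sard (842, array([726., -83.]), array([103.8,  61.4]), 86.6, 'circ', array([726.4, -83.2]), 54.6, 'z', np.float64(0.027))
scene tuna placed (471, array([ 612.5, -248.8]), array([66. , 67.1]), 85.9, 'circ', array([ 610.6, -247. ]), 35.6, 'z', np.float64(0.0422))
sardine (543, array([ 421.3, -221.5]), array([103.4,  67.9]), 61.3, 'circ', array([ 424.7, -223.5]), 54.8, 'z', np.float64(0.0228))
fixed sard (751, array([725.1, -83.2]), array([105.5,  62.8]), 86.1, 'circ', array([725.6, -84.3]), 54.3, 'z', np.float64(0.026))
at [ 610.1 -247.   128. ] 84.8 t 27.0 w 85.7 F [ 0.3 -0.1  0.1] 0.0
-> (422.5, -222, 90, 59.5) ends [ 422.5 -222.2   90. ] 59.6
   [[[0.03, -0.76, 0.15, 0.11], [-0.03, -0.75, 0.15, 0.12], [-0.11, -0.75, 0.16, 0.11], [-0.16, -0.74, 0.15, 0.11], [-0.24, -0.72, 0.15, 0.11]]]
```

Tuna is within 2 mm of its place. The sardine tin is at (422.8, -221.8), with its long axis at about 60.5°.

{"op": "move_arm", "data": {
  "plan": [
    [[0.03,-0.76,0.15,0.11],[-0.03,-0.75,0.15,0.12],[-0.11,-0.75,0.16,0.11],[-0.16,-0.74,0.15,0.1],[-0.24,-0.72,0.15,0.1]]
  ]
}}

```text
time: 27.65
ee_pos: [0.4213, -0.2224, 0.09]
tcp_rot: [-179.9, 0.0, 60.4]
contact_force: [0.5, -0.5, -0.4]
grip_width: 0.0855
finger_force: 0.0
```

{"op": "move_arm", "data": {
  "plan": [
    [[0,0,0,0],[0,0,0,0],[0,0,0,0]]
  ]
}}

```text
time: 28.02
ee_pos: [0.4247, -0.2232, 0.0913]
tcp_rot: [179.9, 0.0, 60.6]
contact_force: [1.0, -0.4, -0.0]
grip_width: 0.0854
finger_force: 0.0
```

```bash
python3 p.py "(422.8,-221.8,12,60.5)" .4
```

```text
at [ 424.7 -223.2   91.3] 60.6 t 28.0 w 85.4 F [ 1.  -0.4 -0. ] 0.0
-> (422.8, -221.8, 12, 60.5) ends [ 422.8 -221.5   11.8] 60.6
   [[[0.0, -0.01, 0.4, 0.0], [0.0, -0.01, 0.39, 0.0], [0.0, -0.02, 0.4, 0.0], [0.01, -0.01, 0.4, 0.0]]]
```

{"op": "move_arm", "data": {
  "plan": [
    [[0,-0.01,0.4,0],[0,-0.01,0.39,0],[0,-0.02,0.4,0],[0.01,-0.01,0.4,0],[0,0,0,0]]
  ]
}}

```text
time: 28.65
ee_pos: [0.4211, -0.2209, 0.0106]
tcp_rot: [-179.9, 0.0, 60.6]
contact_force: [1.0, 0.0, -0.3]
grip_width: 0.0855
finger_force: 0.0
```

{"op": "move_arm", "data": {
  "plan": [
    [[0,0,0.1,0],[0,0,0.1,0],[0,0,0,0],[0,0,0,0]]
  ]
}}

```text
time: 29.15
ee_pos: [0.4217, -0.2214, 0.002]
tcp_rot: [180.0, -0.0, 60.5]
contact_force: [-0.5, -0.0, 0.3]
grip_width: 0.0852
finger_force: 0.0
```

{"op": "move_arm", "data": {
  "plan": [
    [[0,0,0,0],[0,0,0,0],[0,0,0,0],[0,0,0,0],[0,0,0,0]]
  ],
  "gripper": -1,
  "newtons": 40
}}

```text
time: 29.78
ee_pos: [0.4218, -0.2215, 0.0023]
tcp_rot: [180.0, -0.0, 60.5]
contact_force: [-1.0, 0.7, 4.6]
grip_width: 0.0592
finger_force: 42.8
```

{"op": "move_arm", "data": {
  "plan": [
    [[0,0,0,0],[0,0,-0.1,0],[0,0,-0.3,0],[0,0,-0.6,0],[0,0,-0.6,0]]
  ]
}}

```text
time: 30.4
ee_pos: [0.4212, -0.2213, 0.0832]
tcp_rot: [-180.0, 0.0, 60.5]
contact_force: [0.1, -0.2, -1.4]
grip_width: 0.0589
finger_force: 43.7
```

{"op": "move_arm", "data": {
  "plan": [
    [[0,0,0,0],[0,0,0,0],[0,0,0,0]]
  ]
}}

```text
time: 30.78
ee_pos: [0.4207, -0.2209, 0.081]
tcp_rot: [-179.9, 0.0, 60.5]
contact_force: [0.4, 0.7, -2.0]
grip_width: 0.0593
finger_force: 43.8
```

```bash
python3 p.py "(622,-79.8,80,86.7)"
python3 - <<'E'
from h import *
c=cap("scene"); cv2.imwrite("pics/s3.png",cv2.resize(c["frame"][140:290,120:320,::-1],(800,600)))
E
```

```text
at [ 420.7 -220.9   81. ] 60.5 t 30.8 w 59.3 F [ 0.4  0.7 -2. ] 43.79710614681244
-> (622, -79.8, 80, 86.7) ends [622.2 -79.6  80. ] 86.6
   [[[0.63, 0.3, 0.0, -0.08], [0.62, 0.34, 0.01, -0.09], [0.59, 0.39, 0.0, -0.08], [0.56, 0.42, 0.0, -0.08], [0.53, 0.45, 0.0, -0.09]]]
   [[[0.51, 0.49, 0.01, -0.08], [0.47, 0.53, 0.0, -0.08]]]
```

View pics/s3.png

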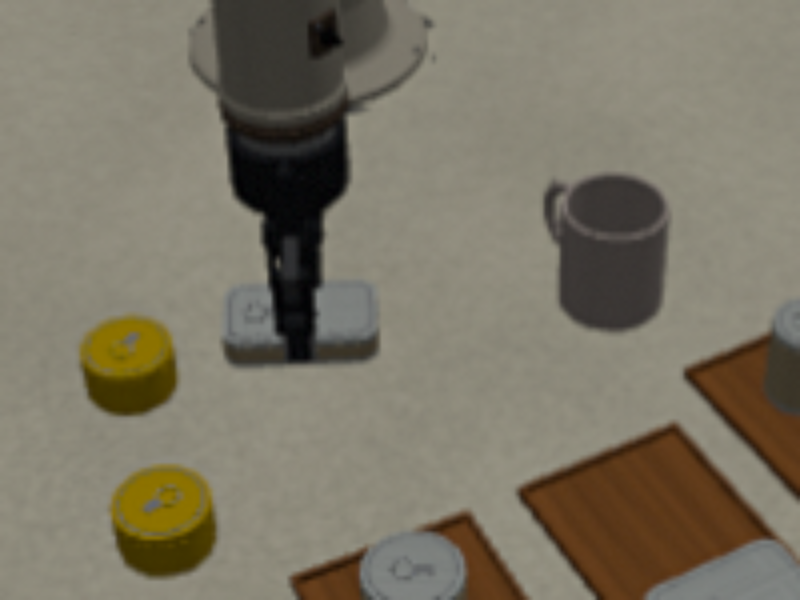

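The sardine tin, crop (300,322), is held level and clear of the counter. I'll carry it over.

{"op": "move_arm", "data": {
  "plan": [
    [[0.63,0.3,0,-0.08],[0.62,0.34,0.01,-0.09],[0.59,0.39,0,-0.08],[0.56,0.42,0,-0.08],[0.53,0.45,0,-0.09]]
  ]
}}

```text
time: 31.45
ee_pos: [0.5652, -0.12, 0.0801]
tcp_rot: [-179.9, 0.0, 79.5]
contact_force: [-0.4, 0.3, -1.5]
grip_width: 0.059
finger_force: 43.7
```

{"op": "move_arm", "data": {
  "plan": [
    [[0.51,0.49,0.01,-0.08],[0.47,0.53,0,-0.08],[0,0,0.4,0],[0,0,0,0],[0,0,0,0]]
  ]
}}

```text
time: 32.08
ee_pos: [0.6216, -0.0814, 0.0601]
tcp_rot: [-179.9, 0.0, 86.5]
contact_force: [1.0, 1.0, -1.1]
grip_width: 0.0595
finger_force: 43.7
```

{"op": "move_arm", "data": {
  "plan": [
    [[0,0,0.3,0],[0,0,0,0],[0,0,0,0]]
  ]
}}

```text
time: 32.45
ee_pos: [0.6229, -0.0802, 0.0457]
tcp_rot: [-180.0, -0.0, 86.6]
contact_force: [0.7, -0.1, -1.7]
grip_width: 0.059
finger_force: 43.7
```

```bash
python3 p.py "(622,-79.8,10,86.7)" .3
python3 - <<'E'
from h import *
for n in ("scene","top"):
    P=cloud(cap(n)); print(box(P,.622,-.08,.06,readout.sense()["ee_pos"][2]+.02,.005))
E
```

```text
at [622.9 -80.2  45.7] 86.6 t 32.5 w 59.0 F [ 0.7 -0.1 -1.7] 43.666765093803406
-> (622, -79.8, 10, 86.7) ends [621.9 -79.6  10.2] 86.6
   [[[0.0, -0.01, 0.24, -0.0], [0.0, 0.0, 0.24, -0.0], [0.01, -0.01, 0.23, -0.0]]]
(469, array([623.7, -84. ]), array([ 87.2, 100.2]), 5.1, 'circ', array([626.2, -82.3]), 54.5, 'z', np.float64(0.0661))
0
```

{"op": "move_arm", "data": {
  "plan": [
    [[0.02,-0.01,0.24,0],[0.02,0,0.24,0],[0,-0.01,0.2,0],[0,0,0,0],[0,0,0,0]]
  ]
}}

```text
time: 33.17
ee_pos: [0.6223, -0.0781, 0.0117]
tcp_rot: [-180.0, 0.0, 86.6]
contact_force: [0.3, -0.0, -0.9]
grip_width: 0.0589
finger_force: 43.7
```

{"op": "move_arm", "data": {
  "plan": [
    [[0,0,0.08,0],[0,0,0,0],[0,0,0,0]]
  ]
}}

```text
time: 33.55
ee_pos: [0.6223, -0.078, 0.0079]
tcp_rot: [180.0, -0.0, 86.6]
contact_force: [-0.1, -0.2, -1.2]
grip_width: 0.0591
finger_force: 43.7
```

{"op": "move_arm", "data": {
  "plan": [
    [[0,0,0.03,0],[0,0,0,0],[0,0,0,0]]
  ]
}}

```text
time: 33.92
ee_pos: [0.6224, -0.078, 0.0064]
tcp_rot: [180.0, -0.0, 86.6]
contact_force: [0.7, -0.4, -1.3]
grip_width: 0.059
finger_force: 43.8
```

{"op": "move_arm", "data": {
  "plan": [
    [[0,0,0.02,0],[0,0,0,0],[0,0,0,0]]
  ]
}}

```text
time: 34.3
ee_pos: [0.6224, -0.078, 0.0064]
tcp_rot: [180.0, -0.0, 86.6]
contact_force: [-2.8, 1.1, 7.7]
grip_width: 0.059
finger_force: 44.7
```

Contact. I'll open partway (70 mm), rise, open fully and check everything.

{"op": "move_arm", "data": {
  "plan": [
    [[0,0,0,0],[0,0,0,0],[0,0,0,0],[0,0,0,0],[0,0,-0.2,0]]
  ],
  "gripper": 0.65
}}

```text
time: 34.92
ee_pos: [0.6212, -0.0779, 0.0147]
tcp_rot: [-179.9, -0.0, 86.6]
contact_force: [0.3, 0.2, 0.4]
grip_width: 0.0707
finger_force: 0.0
```

{"op": "move_arm", "data": {
  "plan": [
    [[0,0,-0.4,0],[0,0,-0.8,0],[0,0,-0.8,0],[-0.8,0,-0.6,0],[-0.8,0,-0.6,0]]
  ]
}}

```text
time: 35.55
ee_pos: [0.6181, -0.1582, 0.1786]
tcp_rot: [179.8, 0.0, 86.7]
contact_force: [0.7, -1.2, -0.8]
grip_width: 0.0702
finger_force: 0.0
```

{"op": "move_arm", "data": {
  "plan": [
    [[0,-0.8,-0.8,0],[0,-0.8,-0.8,0],[0,-0.8,0,0],[0,-0.8,0,0],[0,0,0,0]]
  ]
}}

```text
time: 36.17
ee_pos: [0.4553, -0.1487, 0.2569]
tcp_rot: [179.9, -0.1, 86.5]
contact_force: [0.1, -1.1, 0.3]
grip_width: 0.0709
finger_force: 0.0
```

```bash
python3 - <<'E'
from h import *
for n in ("top","scene"):
    c=cap(n);P=cloud(c)
    cv2.imwrite(f"pics/{n}9.png",cv2.resize(c["frame"][...,::-1],(800,600)))
    for m,x,y,z,t in (("pap",.5939,.2447,.074,.006),("paste",.5881,.087,.07,.006),("tuna",.612,-.248,.042,.006),("sard",.622,-.0798,.026,.006),("fixsard",.7257,-.0835,.026,.006)): print(n,m,box(P,x,y,.06,z,t))
E
```

```text
top pap (360, array([593.9, 246.6]), array([36.7, 57.2]), 2.1, 'circ', array([593.6, 246.5]), 31.1, 'z', np.float64(0.0748))
top paste (388, array([588.5,  87.4]), array([52.4, 52.2]), 50.5, 'circ', array([589.2,  87.8]), 27.2, 'z', np.float64(0.0711))
top tuna 0
top sard (924, array([623.4, -77.5]), array([103.4,  61.7]), 88.1, 'circ', array([622.7, -78.2]), 55.0, 'z', np.float64(0.0272))
top fixsard (895, array([726. , -82.9]), array([103.4,  61.8]), 86.8, 'circ', array([725.1, -82.9]), 54.6, 'z', np.float64(0.0272))
scene pap (164, array([594.3, 245.7]), array([38.5, 60.4]), 0.3, 'circ', array([592.6, 245.9]), 33.5, 'z', np.float64(0.0732))
scene paste (221, array([589.7,  87.8]), array([52.7, 54.6]), 59.6, 'circ', array([590.1,  89.9]), 28.5, 'z', np.float64(0.0711))
scene tuna (471, array([ 611.5, -248. ]), array([66.5, 67. ]), 3.6, 'circ', array([ 610.1, -247.9]), 35.7, 'z', np.float64(0.0421))
scene sard (710, array([623. , -77.5]), array([105.5,  63.5]), 88.3, 'circ', array([626.2, -77. ]), 57.4, 'z', np.float64(0.0266))
scene fixsard (791, array([726.5, -84.2]), array([104.4,  64.4]), 86.4, 'circ', array([723.1, -84.6]), 55.9, 'z', np.float64(0.0259))
```

View pics/top9.png

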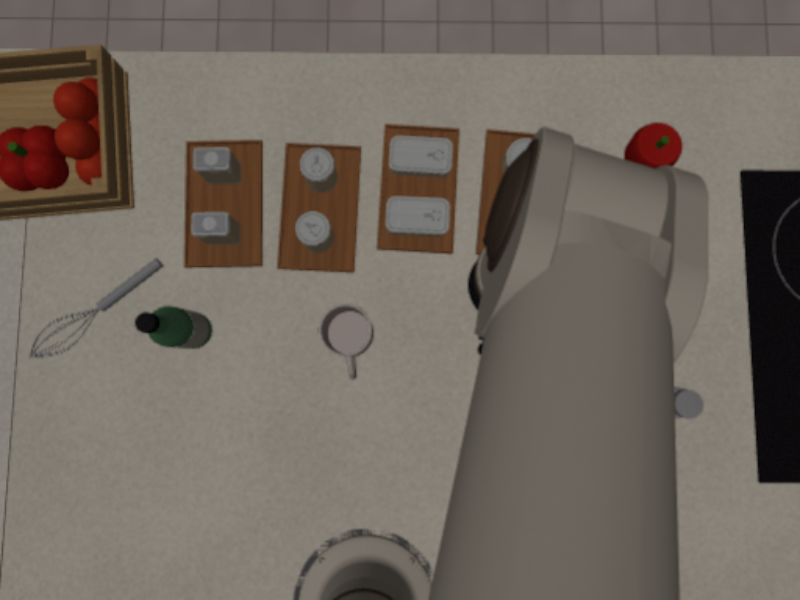

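The top view shows three tins beside their own kind: paprika (212,223), paste (313,229) and sardine (418,215). The bottle stands at (170,327). The arm hides the tuna in this view, but the scene camera puts it within 2 mm. Every tin is at the right height and within about 3 mm, and the arm is clear. Handing in.

{"op": "move_arm", "data": {
  "plan": [
    [[0,0,0,0],[0,0,0,0],[0,0,0,0],[0,0,0,0]]
  ]
}}

```text
time: 36.78
ee_pos: [0.4578, -0.1484, 0.255]
tcp_rot: [-180.0, 0.0, 86.6]
contact_force: [0.9, -0.2, 0.2]
grip_width: 0.0702
finger_force: 0.0
```

```bash
python3 -c "
from plant import bot
print(bot.hand_in())"
```

```text
the job is handed in; nothing more can be done
None
```

I handed the job in at about 37 s: by camera, all four tins stand in their own trays within about 3 mm of the middle, the oblong ones are lined up, and the oil bottle is standing; the hand-in returned no verdict.

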